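Square the phone in the alignment bed

TASK

The phone lies askew on the metal alignment bed, with one long edge near a corner touching the round peg. Push its free end round, so that it turns about the peg until its other long edge lies flush along the fence, and slide it home so that its end rests against the end stop. Keep the phone flat on the bed throughout, leave the spudger, the tape roll and the jar alone, and let go of the phone at the end.

Things in the scene. Friction and masses are not known exactly. Their poses are not given: they have to be found in the camera images.
- bed: Fixed aluminium alignment bed, 230 (x) x 220 (y) x 8 mm. Origin: centre of its underside, z up; its top is at z = 8 mm. On it stand the fence, the end stop and the peg. Home for the phone: one long edge along the fence, one end against the end stop, its centre at x = +21.5, y = -34 mm of this frame, long side along x.
- fence (a point): Middle of the fence's working face, at its foot, at x = +17.5, y = -70, z = 8 mm of the bed's frame; axes as the bed's. The fence is a fixed steel bar 12 mm wide and 12 mm high along the bed's x, from x = -50 to +85 mm; the face looks to +y.
- end_stop (a point): Middle of the end stop's working face, at its foot, at x = +95, y = -34, z = 8 mm of the bed's frame; axes as the bed's. The end stop is a fixed steel bar 12 mm wide and 12 mm high along the bed's y, from y = -62 to -6 mm; the face looks to -x.
- peg: Fixed upright round steel peg on the bed, 12 mm in diameter, 22 mm high (the thin dark collar at its foot hinders nothing). Origin: centre of its foot, at x = +50, y = +10, z = 8 mm of the bed's frame, so 74 mm are free between peg and fence. Its yaw means nothing.
- phone: Black phone lying loose, 147 (x) x 72 (y) x 9 mm, about 0.2 kg; 1 to 3 N slide it. Origin: centre of its underside, z up. At the start its x axis is turned 0.5 to 0.8 rad clockwise (from above) from the bed's x; its +y edge meets the peg (gap about 1 mm) 14 to 20 mm from its +x end, which is towards the end stop; its free -x end is swung away from the fence, to the bed's +y.
- spudger: Bystander: thin black plastic prying stick, 150 mm long, lying on the worktop beside the bed's +y side. Origin: centre of its underside.
- tape_roll: Bystander: green tape roll, 54 mm in diameter, 19 mm high, on the worktop beyond the fence. Origin: centre of its underside.
- flux_jar: Bystander: small white jar with a red lid, 54 mm in diameter, 39 mm high, on the worktop beyond the fence. Origin: centre of its underside.

How it is judged:
By the outcome, as a careful person would: the job done as asked, in the order asked, and still so for the second after the job is handed in, with the robot touching nothing.
It also fails if it takes over 40 s, if anything falls off the work surface, if the arm or the gripper's body presses on something with over 40 N, if the wrist force passes 120 N, or if a joint passes its speed limit or range.

ROBOT

A 6-joint arm with a two-finger parallel gripper is mounted at the origin on a cart in front of the work surface, level with it; the furniture and walls round the work are solid. World frame = base frame: x ahead of the robot, y to its left, z up, the work surface at z = 0. Lengths are in m, angles in rad, forces in N, time in s.
With the tool pointing down it reaches from about 0.275 to 0.75 m from the base axis. Payload 10.2 kg.
Tool frame: the origin (TCP) lies at the very end of the fingers, on their centre line; the grasp point (between the pads) lies 19 mm behind it; z points along the fingers, y is the line along which they close (so a half turn about z gives the same grasp; the last joint's range is limited). The gripper opens to 88 mm and grips with 3 to 60 N. Pads are 18 mm wide; open, the fingers measure 123 mm over their backs; the gripper's body (75 mm by 187 mm) begins 45 mm behind the grasp point.
Start: joints at [-1.548, 0.313, 1.498, -0, 1.331, -0.223], TCP at [0.128, -0.509, 0.239] pointing down, gripper open.
Joint ranges: [-2.94, 2.94], [-0.97, 2.17], [0.19, 2.56], [-1.23, 4.37], [0.02, 3.11], [-2.88, 2.88]. Speed limits (rad/s): [2.39, 2.39, 3.01, 3.14, 3.14, 3.14].

INTERFACE

Orientations are given as a unit quaternion [x, y, z, w].
In Python, from cell import env, cams, workorder gives the robot as it stands. The module is installed in compiled form; this text tells all that it offers.
- The arm moves only by the shell command python3 -m crank 'ROWS' [FORCE]. ROWS is JSON, a list of rows, each a list of 3 entries, a list of its own where there are three numbers: the shift along the tool's x, y, z in cm, then the turn, a rotation vector about the tool's x, y, z in degrees, then the gripper's target within -1 to 1 (shut at 1, half-way at 0, fully open at -1). In form: [[[tx, ty, tz], [rx, ry, rz], jaw], ...]. A call has 1 to 20 rows; each row is the pose to reach, as a shift and turn from the pose commanded when the call began, along the tool's axes at that moment; what a row does not reach only later rows make up. A row lasts 1/10 s, in which the tool goes at most 50 mm and 8.59 degrees, less where a joint would pass 70% of its speed; a pose out of reach is approached as far as the arm can. A call with a gripper value outside its range is refused whole. The fingers move at their own pace and stop on an object; FORCE is the grip in N (left out, the last holds). Time passes only in rows, so rows that repeat a pose let the fingers close. It gives the time, the measured TCP pose, the force, the opening and the grip force at its end, in the units of the state.
- env.read_state(): the state, without advancing time (a new reading comes with each control period).
- cams.get_image(name): name is "scene" or "top" or "wrist"; returns a dict with "img" (384x512x3 uint8, red, green, blue), "depth" (384x512 float32, m along the optical axis (not along the pixel's ray), 0 where there is no reading), "camera_matrix" (3x3 intrinsics, pixels), "k1" (the pictures are not rectified: a ray, as slopes to the right and down, at radius r is drawn at 1 + k1 r^2 times it, then the intrinsics apply), "extrinsics" (4x4, takes a point from camera to world coordinates). Camera axes: x right, y down, z forward; pixel columns grow to the right and rows downward; lengths in m; the calibration is good to about 2 mm. A picture is of the moment at which its call begins.
- workorder.hand_in(): hands the job in; it is judged then, once.
Trained networks look in a picture, given as the dict that the camera call returned (one of the last four; its "shot" number tells which), for a name from the list of things; names that differ only in an ending like _2 or _b are one class to them, and where a whole thing is asked for, a point or a joint stands for the part that bears it (a point fixed in the world has none). Each returns a list of dicts, best first, with "conf" (0 to 1); they miss things now and then, are a little off and sometimes report something else, mostly with a low value. They report only what shows in the picture. A call takes as long as a camera call.
- cams.look_for(picture, label): "extent" ([left, top, width, height] in pixels, round what is visible of it).
- cams.cut_out(picture, label): "region" (384x512 bool, what is visible of it) and "extent" ([left, top, width, height] in pixels, round what is visible of it).
- cams.place_of(picture, label): "location" ([column, row] in pixels: a listed point, or the origin of a listed thing).
The state is a dict: "clock": time; "joints": joint angles; "qvel": joint speeds; "tau": joint torques, N m; "position": TCP position; "tool_rot": TCP orientation; "force": force on the tool from outside, world axes, zero at the start; "wrist_torque": the same for the moment, N m; "finger_gap": finger opening in m; "finger_force": force on a finger pad.
Only numpy, scipy, OpenCV 4.12 (cv2) and the standard library are available. Lean on these libraries where they do the work, as an engineer would, in place of code of your own. Each camera call takes 0.05 s, during which the arm holds its last target. There are 200 camera calls.

## Working session

There is one attempt and no reset: what is moved stays moved. The work goes in short steps, Python scripts to look and compute and a shell command to move; the robot and the scene stay as the last step left them, time stands still between calls to the robot, and variables do not carry over. Pictures are saved under pics/ and viewed, at most 13 in all, crops included, and the job is handed in when it is done.

```bash
mkdir -p pics; cat > h.py <<'E'
import numpy as np, cv2
from cell import env, cams, workorder
from scipy.spatial.transform import Rotation as R
def ray_pts(p, px, z=None, depth=None):
    K=p["camera_matrix"];T=np.array(p["extrinsics"])
    px=np.atleast_2d(np.float64(px))
    d=(px-[K[0][2],K[1][2]])/[K[0][0],K[1][1]]
    u=d.copy()
    for _ in range(20): u=d/(1+p["k1"]*(u**2).sum(1,keepdims=True))
    r=np.c_[u,np.ones(len(u))]@T[:3,:3].T
    if depth is not None: return T[:3,3]+r*np.reshape(depth,(-1,1))
    return T[:3,3]+r*((z-T[2,3])/r[:,2:])
def save(p,n): cv2.imwrite("pics/"+n,p["img"][:,:,::-1])
E
python3 - <<'E'
from h import *
s=env.read_state(); print(s["position"],s["tool_rot"],s["clock"])
for c in("top","scene"):
    p=cams.get_image(c); save(p,c+"0.png")
    print(c,np.round(p["extrinsics"],3).tolist())
    for l,z in(("bed",0),("fence",.008),("end_stop",.008),("peg",.008),("phone",.008),("spudger",0),("tape_roll",0),("flux_jar",0)):
        for d in cams.place_of(p,l)[:1]: print(l,d["conf"],d["location"],ray_pts(p,d["location"],z).round(4))
    for d in cams.cut_out(p,"phone")[:1]:
        m=d["region"].astype(np.uint8); cs=max(cv2.findContours(m,0,1)[0],key=cv2.contourArea)[:,0]
        w=ray_pts(p,cs,.017)[:,:2].astype(np.float32)*1000
        r=cv2.minAreaRect(w); print("phone rect",r, cv2.boxPoints(r).round(1).tolist())
E
```

```text
[ 0.12773173 -0.5089748   0.23817227] [ 9.92458169e-01  1.22582123e-01  7.37923584e-05 -6.32542932e-04] 0.0
top [[-0.022, -0.994, 0.11, 0.464], [-0.999, 0.025, 0.027, -0.065], [-0.029, -0.109, -0.994, 0.896], [0.0, 0.0, 0.0, 1.0]]
bed 0.78 [267.3, 192.3] [[ 0.5641 -0.0838  0.    ]]
fence 0.81 [297.2, 194.3] [[ 0.5565 -0.1557  0.008 ]]
end_stop 0.73 [263.8, 195.1] [[ 0.5566 -0.075   0.008 ]]
peg 0.4 [266.9, 174.5] [[ 0.6068 -0.0839  0.008 ]]
phone 0.6 [264.9, 201.5] [[ 0.541  -0.0773  0.008 ]]
spudger 0.59 [203.0, 188.0] [[0.5787 0.0738 0.    ]]
tape_roll 0.74 [338.1, 188.5] [[ 0.5691 -0.2571  0.    ]]
flux_jar 0.67 [331.7, 229.0] [[ 0.471 -0.237  0.   ]]
phone rect ((537.0541381835938, -66.29845428466797), (72.20808410644531, 148.7564239501953), 46.09626388549805) [[458.3999938964844, -40.70000076293945], [565.5999755859375, -143.89999389648438], [615.7000122070312, -91.9000015258789], [508.5, 11.300000190734863]]
scene [[0.836, -0.47, 0.285, 0.305], [-0.549, -0.722, 0.42, -0.422], [0.008, -0.508, -0.861, 0.759], [0.0, 0.0, 0.0, 1.0]]
fence 0.74 [292.4, 226.6] [[ 0.5633 -0.1574  0.008 ]]
end_stop 0.81 [319.1, 199.7] [[ 0.6479 -0.1368  0.008 ]]
peg 0.58 [289.2, 189.8] [[ 0.6088 -0.082   0.008 ]]
phone 0.59 [259.2, 200.0] [[ 0.5405 -0.0678  0.008 ]]
spudger 0.75 [242.9, 150.8] [[0.583 0.066 0.   ]]
tape_roll 0.78 [322.8, 262.9] [[ 0.5702 -0.2516  0.    ]]
flux_jar 0.56 [282.2, 283.2] [[ 0.4797 -0.2416  0.    ]]
phone rect ((540.1143798828125, -71.24991607666016), (74.06499481201172, 147.44093322753906), 44.26527786254883) [[462.1000061035156, -44.29999923706055], [565.0999755859375, -149.89999389648438], [618.0999755859375, -98.19999694824219], [515.2000122070312, 7.400000095367432]]
```

```bash
cd pics; python3 -c "
import cv2,numpy as np
cv2.imwrite('both0.png',cv2.resize(np.hstack([cv2.imread('top0.png'),cv2.imread('scene0.png')]),(800,300),interpolation=3))"
```

```text
(no output)
```

View pics/top0.png

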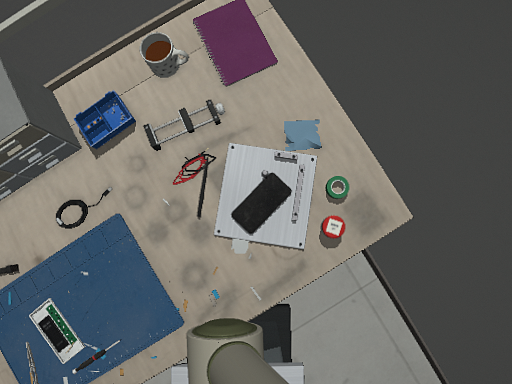

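View pics/scene0.png

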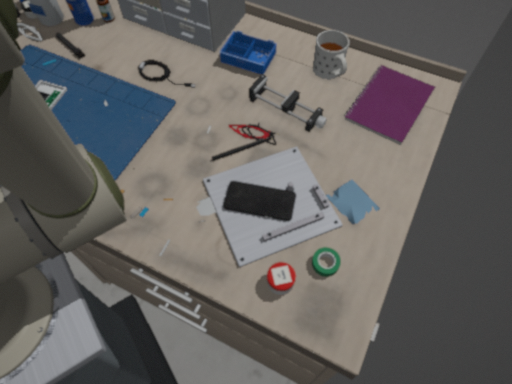

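The top view shows the phone at (262,203), the peg at (266,173), the fence from (296,220) to (302,167) and the end stop at (286,156). The scene view agrees. The bed is turned about -7° in the world frame. Next I move over the bed, aligned with it, and look from close by.

```bash
python3 -m crank '[[[46.8,-34.6,-4],[0,0,21],1],[[46.8,-34.6,-4],[0,0,21],1],[[46.8,-34.6,-4],[0,0,21],1],[[46.8,-34.6,-4],[0,0,21],1],[[46.8,-34.6,-4],[0,0,21],1],[[46.8,-34.6,-4],[0,0,21],1],[[46.8,-34.6,-4],[0,0,21],1],[[46.8,-34.6,-4],[0,0,21],1],[[46.8,-34.6,-4],[0,0,21],1],[[46.8,-34.6,-4],[0,0,21],1],[[46.8,-34.6,-4],[0,0,21],1],[[46.8,-34.6,-4],[0,0,21],1],[[46.8,-34.6,-4],[0,0,21],1],[[46.8,-34.6,-4],[0,0,21],1],[[46.8,-34.6,-4],[0,0,21],1],[[46.8,-34.6,-4],[0,0,21],1]]'
cat > look.py <<'E'
import sys
from h import *
from scipy.optimize import least_squares
s=env.read_state(); print(s["clock"],np.round(s["position"],4),R.from_quat(s["tool_rot"]).as_euler("ZYX",degrees=True).round(1),np.round(s["force"],1))
def rect(p,l,z):
    for d in cams.cut_out(p,l)[:1]:
        m=d["region"].astype(np.uint8); cs=max(cv2.findContours(m,0,1)[0],key=cv2.contourArea)[:,0]
        e=d["extent"]; r=cv2.minAreaRect((ray_pts(p,cs,z)[:,:2]*1000).astype(np.float32)); print(l,"rect",np.round(r[0],1),np.round(r[1],1),round(r[2],1),"ext",e)
for c in sys.argv[2:]:
    p=cams.get_image(c); save(p,c+sys.argv[1]+".png"); print(c)
    rect(p,"phone",.017); rect(p,"bed",.008)
    A=[];B=[]
    for l,b in(("fence",(17.5,-70)),("end_stop",(95,-34)),("peg",(50,10)),("phone",0)):
        for d in cams.place_of(p,l)[:1]:
            w=ray_pts(p,d["location"],.008)[0,:2]*1000; print(l,d["conf"],d["location"],w.round(1))
E
python3 look.py 1 wrist top scene
```

```text
clock: 2.6
position: [0.497, -0.0607, 0.2788]
tool_rot: [0.998, -0.061, -0.0, 0.0]
force: [-0.2, -0.5, 0.3]
finger_gap: 0.0003
finger_force: 0.0
2.6 [ 0.497  -0.0607  0.2788] [ -7.   0. 180.] [-0.2 -0.5  0.3]
wrist
phone rect [541.1 -68.3] [ 72.4 146.4] 45.4 ext [216.5, 72.2, 91.5, 110.3]
bed rect [560.6 -79.9] [220.5 228.9] 80.2 ext [190.2, 21.9, 162.9, 167.3]
fence 0.74 [313.1, 103.9] [ 565.3 -150.6]
end_stop 0.57 [293.2, 39.5] [ 651.8 -128.6]
peg 0.64 [316.2, 103.1] [ 565.9 -155.1]
phone 0.77 [263.6, 126.9] [541.6 -75.4]
top
bed rect [645.7 -95.9] [217.9  50.2] 80.0 ext [215.3, 143.8, 100.0, 93.1]
end_stop 0.6 [286.9, 155.6] [ 652.3 -134.1]
scene
phone rect [539.4 -71.3] [ 77.  147.7] 44.9 ext [225.4, 180.8, 70.5, 41.3]
fence 0.68 [290.8, 229.4] [ 556.9 -160.8]
end_stop 0.68 [317.2, 198.0] [ 647.1 -131.3]
peg 0.6 [287.3, 189.3] [606.  -78.7]
phone 0.58 [261.2, 200.7] [543.2 -71.6]
```

View pics/wrist1.png

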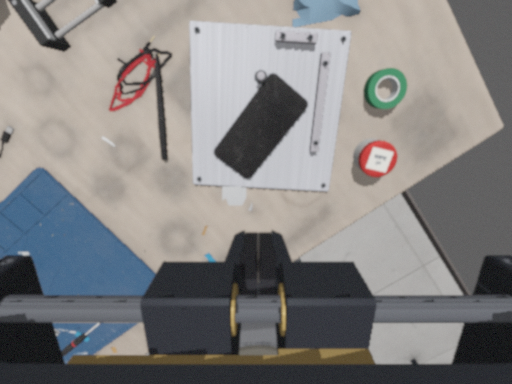

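The wrist view shows the phone from (215,150) to (305,100), the peg at (261,75), the fence at (320,105) and the end stop at (297,38). The fit puts the bed origin at (0.5606, -0.0799) with a yaw of -9.8°. The phone sits at -0.61 rad relative to the bed and meets the peg about 16 mm from its end, as the task text says. Next I lower the closed fingers beside the free end.

```bash
python3 -m crank '[[[3.7,-9,4],[0,0,2.8],1],[[3.7,-9,9],[0,0,2.8],1],[[3.7,-9,14],[0,0,2.8],1],[[3.7,-9,19],[0,0,2.8],1],[[3.7,-9,23],[0,0,2.8],1],[[3.7,-9,25.5],[0,0,2.8],1],[[3.7,-9,26.7],[0,0,2.8],1],[[3.7,-9,26.7],[0,0,2.8],1],[[3.7,-9,26.7],[0,0,2.8],1],[[3.7,-9,26.7],[0,0,2.8],1]]'; python3 look.py 2 wrist scene
```

```text
clock: 4.65
position: [0.5458, 0.025, 0.013]
tool_rot: [0.996, -0.085, 0.001, 0.0]
force: [0.4, 1.2, -0.1]
finger_gap: 0.0007
finger_force: 0.0
4.65 [0.5458 0.025  0.013 ] [-9.7e+00 -1.0e-01 -1.8e+02] [ 0.4  1.2 -0.1]
wrist
phone rect [551.4 -73.6] [ 73.7 120.7] 44.8 ext [313.8, 94.0, 198.2, 241.6]
peg 0.88 [429.2, 103.8] [611.9 -77.9]
phone 0.83 [412.2, 225.5] [542.  -69.7]
scene
phone rect [539.1 -71.3] [ 73.3 146.8] 44.9 ext [225.6, 183.1, 71.4, 34.6]
bed rect [558.1 -83.4] [223.8 231.8] 79.8 ext [200.0, 145.9, 141.8, 122.0]
end_stop 0.57 [317.9, 199.6] [ 645.9 -135.2]
peg 0.4 [290.3, 188.7] [612.4 -81. ]
phone 0.63 [262.5, 201.6] [544.3 -74.9]
```

View pics/wrist2.png

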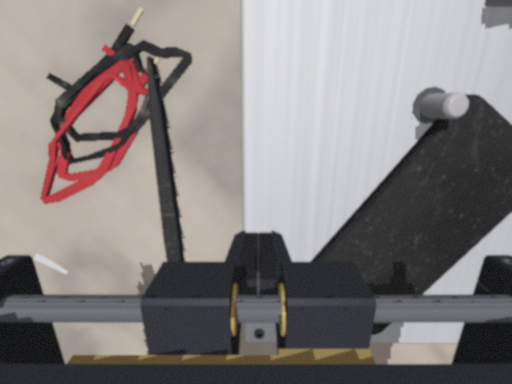

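The peg is confirmed at (440,105) and the fingers are clear of the phone. Now I push along the arc to about half the turn.

```bash
python3 -m crank '[[[-0.6,0.8,0],[0,0,0],1],[[-0.7,1.3,0],[0,0,0],1],[[-0.9,1.8,0],[0,0,0],1],[[-1.1,2.3,0],[0,0,0],1],[[-1.35,2.8,0],[0,0,0],1],[[-1.6,3.3,0],[0,0,0],1],[[-1.8,3.8,0],[0,0,0],1],[[-2.0,4.2,0],[0,0,0],1],[[-2.15,4.6,0],[0,0,0],1],[[-2.15,4.6,0],[0,0,0],1]]'; python3 look.py 3 wrist scene top
```

```text
clock: 6.35
position: [0.5159, -0.017, 0.0117]
tool_rot: [0.996, -0.085, -0.0, 0.0]
force: [-0.7, -0.1, 0.4]
finger_gap: 0.0001
finger_force: 0.2
6.35 [ 0.5159 -0.017   0.0117] [ -9.7   0.  180. ] [-0.7 -0.1  0.4]
wrist
phone rect [546.  -89.7] [ 71.3 131.1] 60.7 ext [286.8, 36.5, 218.8, 261.3]
bed rect [552.4 -76.4] [213.9 165.8] 80.1 ext [146.1, 0.0, 364.9, 292.6]
fence 0.61 [488.8, 126.4] [ 565.  -150.8]
peg 0.69 [346.5, 54.4] [612.4 -78.1]
phone 0.73 [375.3, 189.6] [539.4 -89.8]
scene
phone rect [537.6 -93. ] [ 74.9 145.8] 61.1 ext [231.1, 193.0, 69.5, 32.3]
bed rect [559.  -83.4] [225.  233.4] 80.2 ext [200.9, 147.0, 139.3, 121.2]
fence 0.85 [292.3, 223.7] [ 567.  -151.9]
end_stop 0.9 [316.2, 200.2] [ 642.  -134.4]
peg 0.39 [286.3, 188.8] [605.  -76.5]
phone 0.98 [267.6, 209.2] [543.2 -96. ]
top
phone rect [ 569.1 -105.9] [72.  73.2] 61.6 ext [261.4, 168.0, 35.8, 68.4]
bed rect [558.4 -78.9] [222.9 231.1] 79.3 ext [220.2, 140.7, 96.6, 106.4]
fence 0.6 [298.1, 192.7] [ 560.4 -158. ]
end_stop 0.86 [285.7, 158.2] [ 645.9 -130.9]
peg 0.49 [264.7, 176.5] [602.  -78.4]
phone 0.85 [270.7, 201.6] [540.4 -91.2]
```

View pics/wrist3.png

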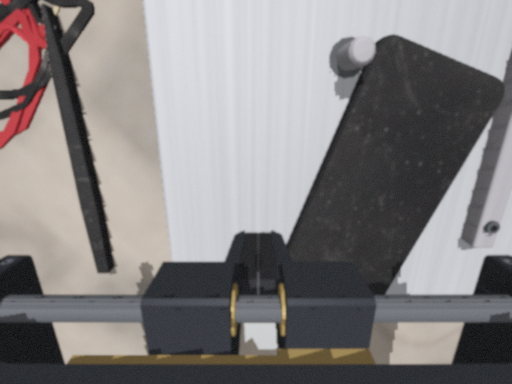

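The wrist view shows the phone still in contact with the peg at (362,52). Its near corner at (503,95) is just clearing the fence. About 19° are left, so I go on with the turn.

```bash
python3 -m crank '[[[-0.1,0.5,0],[0,0,0],1],[[-0.2,1.0,0],[0,0,0],1],[[-0.3,1.4,0],[0,0,0],1],[[-0.35,1.8,0],[0,0,0],1],[[-0.4,2.2,0],[0,0,0],1],[[-0.4,2.5,0],[0,0,0],1],[[-0.4,2.8,0],[0,0,0],1],[[-0.4,2.8,0],[0,0,0],1]]'; python3 look.py 4 wrist scene top
```

```text
clock: 8.2
position: [0.5074, -0.0439, 0.0117]
tool_rot: [0.996, -0.085, 0.0, 0.0]
force: [0.4, 0.3, 0.6]
finger_gap: 0.0007
finger_force: 0.1
8.2 [ 0.5074 -0.0439  0.0117] [ -9.7  -0.  180. ] [0.4 0.3 0.6]
wrist
phone rect [ 544.7 -103.9] [ 70.2 142.9] 74.7 ext [285.3, 13.7, 175.7, 279.9]
bed rect [547.9 -76.9] [217.4 166.6] 80.2 ext [87.2, 1.4, 423.0, 294.1]
fence 0.82 [439.1, 119.4] [ 564.7 -151.3]
end_stop 0.35 [305.7, 149.8] [560.5 -79.9]
peg 0.68 [290.7, 48.8] [611.1 -78.3]
phone 0.84 [356.8, 171.4] [ 543.6 -106.8]
scene
phone rect [ 541.6 -110.5] [ 72.7 150.3] 77.6 ext [236.8, 188.6, 71.8, 48.0]
bed rect [558.2 -83.3] [222.  233.6] 79.4 ext [200.0, 142.5, 141.6, 125.7]
fence 0.64 [291.3, 227.0] [ 560.9 -156.9]
end_stop 0.92 [317.5, 198.7] [ 646.6 -133. ]
peg 0.52 [289.3, 187.1] [612.9 -76.5]
phone 0.96 [273.2, 214.4] [ 546.1 -112.6]
top
phone rect [ 578.5 -115.4] [72.1 68.6] 74.6 ext [267.7, 168.6, 30.0, 32.6]
bed rect [557.  -78.8] [223.5 230.7] 79.9 ext [223.9, 141.2, 94.2, 108.7]
fence 0.6 [295.7, 194.4] [ 556.4 -152.1]
end_stop 0.62 [284.4, 154.2] [ 656.  -128.1]
peg 0.57 [265.1, 173.8] [608.6 -79.5]
phone 0.77 [279.1, 196.0] [ 553.5 -111.9]
```

View pics/wrist4.png

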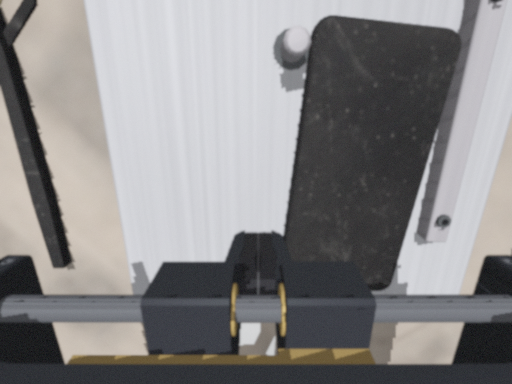

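The phone is now about 5° from the fence and past the tight spot, with hardly any force. I finish the turn gently.

```bash
python3 -m crank '[[[-0.05,0.3,0],[0,0,0],1],[[-0.1,0.6,0],[0,0,0],1],[[-0.1,0.8,0],[0,0,0],1],[[-0.1,0.95,0],[0,0,0],1],[[-0.1,1.05,0],[0,0,0],1],[[-0.1,1.05,0],[0,0,0],1]]'; python3 look.py 5 wrist scene
```

```text
clock: 9.85
position: [0.5047, -0.0538, 0.0117]
tool_rot: [0.996, -0.085, 0.0, 0.0]
force: [-0.3, 0.9, 0.5]
finger_gap: 0.0002
finger_force: 0.0
9.85 [ 0.5047 -0.0538  0.0117] [ -9.7  -0.  180. ] [-0.3  0.9  0.5]
wrist
phone rect [ 546.  -109.9] [ 70.5 143.1] 80.1 ext [281.6, 12.9, 160.1, 274.1]
fence 0.77 [420.2, 115.2] [ 565.8 -151.3]
peg 0.8 [272.7, 44.4] [611.7 -79.9]
phone 0.8 [347.8, 166.1] [ 544.8 -111.9]
scene
phone rect [ 543.8 -114.6] [ 70.6 151.7] 82.7 ext [236.1, 190.2, 73.0, 50.1]
bed rect [558.6 -83. ] [226.4 234.1] 79.9 ext [202.3, 145.6, 142.0, 120.1]
fence 0.69 [289.5, 224.3] [ 561.3 -149.9]
end_stop 0.64 [319.3, 199.9] [ 648.  -137.4]
peg 0.43 [290.8, 189.6] [611.9 -83.5]
phone 0.71 [274.9, 215.0] [ 548.3 -115.7]
```

View pics/wrist5.png

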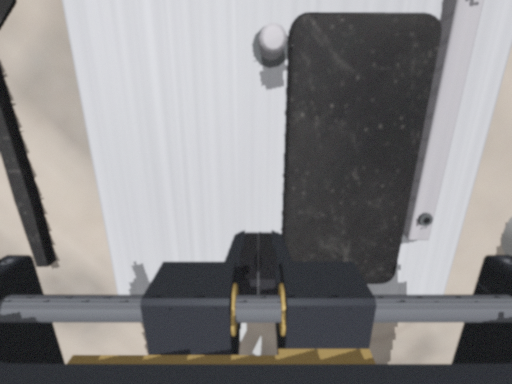

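```bash
python3 -m crank '[[[0,0.08,0],[0,0,0],1],[[0,0.15,0],[0,0,0],1],[[0,0.15,0],[0,0,0],1]]'; python3 -m crank '[[[0,0.1,0],[0,0,0],1],[[0,0.1,0],[0,0,0],1]]';
```

```text
clock: 10.85
position: [0.5044, -0.0549, 0.0117]
tool_rot: [0.996, -0.085, -0.0, -0.0]
force: [0.3, 3.7, -0.5]
finger_gap: 0.0002
finger_force: 1.5
clock: 11.05
position: [0.5043, -0.0553, 0.0118]
tool_rot: [0.996, -0.085, -0.0, -0.001]
force: [0.5, 7.6, 1.9]
finger_gap: 0.0006
finger_force: 3.6
```

The phone is against the fence and the force rises to 7.6 N. Now I go round to the free end to slide it home.

```bash
python3 -m crank '[[[0,-0.7,0],[0,0,0],1],[[0,-1.5,0],[0,0,0],1],[[-2,-1.5,0],[0,0,0],1],[[-4.8,-1.2,0],[0,0,0],1],[[-4.8,1,0],[0,0,0],1],[[-4.8,3.5,0],[0,0,0],1],[[-4.8,4.9,0],[0,0,0],1],[[-4.8,4.9,0],[0,0,0],1],[[-4.8,4.9,0],[0,0,0],1]]'; python3 look.py 6 wrist scene
```

```text
clock: 11.95
position: [0.4487, -0.0959, 0.0117]
tool_rot: [0.996, -0.085, -0.0, -0.0]
force: [0.7, -0.9, -0.5]
finger_gap: 0.0006
finger_force: 0.0
11.95 [ 0.4487 -0.0959  0.0117] [  -9.7    0.  -180. ] [ 0.7 -0.9 -0.5]
wrist
phone rect [ 523.3 -108.1] [ 69.8 100.2] 80.3 ext [180.0, 0.0, 155.6, 215.5]
bed rect [515.  -72.2] [216.9 134.5] 80.2 ext [2.0, 0.0, 416.4, 252.7]
fence 0.81 [332.3, 10.9] [ 564.9 -151.7]
phone 0.82 [258.3, 73.3] [ 544.1 -112.8]
scene
bed rect [560.1 -83.7] [224.7 230.3] 79.1 ext [233.6, 143.0, 108.2, 124.1]
fence 0.95 [290.1, 226.5] [ 559.5 -154.7]
end_stop 0.57 [317.5, 199.8] [ 644.9 -135.1]
peg 0.58 [290.1, 187.9] [613.2 -79.1]
phone 0.9 [274.7, 215.4] [ 547.4 -116.3]
```

View pics/wrist6.png

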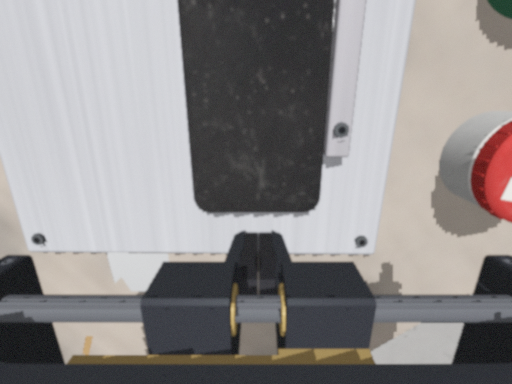

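The fingers are centred behind the phone's end at (258,212), and the phone lies along the fence. Now I slide it.

```bash
python3 -m crank '[[[0.8,0,0],[0,0,0],1],[[1.3,0,0],[0,0,0],1],[[1.8,0,0],[0,0,0],1],[[2.2,0,0],[0,0,0],1],[[2.6,0,0],[0,0,0],1],[[3.0,0,0],[0,0,0],1],[[3.4,0,0],[0,0,0],1],[[3.7,0,0],[0,0,0],1],[[4.0,0,0],[0,0,0],1],[[4.2,0,0],[0,0,0],1],[[4.2,0,0],[0,0,0],1]]'; python3 -m crank '[[[0.1,0,0],[0,0,0],1],[[0.2,0,0],[0,0,0],1],[[0.2,0,0],[0,0,0],1]]'
```

```text
clock: 13.75
position: [0.4904, -0.1035, 0.0118]
tool_rot: [0.996, -0.085, 0.0, 0.0]
force: [0.4, 0.1, -0.2]
finger_gap: 0.0007
finger_force: 0.0
clock: 14.05
position: [0.4916, -0.1036, 0.0117]
tool_rot: [0.996, -0.085, -0.001, -0.0]
force: [-3.0, 0.2, 2.6]
finger_gap: 0.0004
finger_force: 1.9
```

```bash
python3 look.py 7 wrist
```

```text
14.05 [ 0.4916 -0.1036  0.0117] [-9.7e+00  1.0e-01 -1.8e+02] [-3.   0.2  2.6]
wrist
phone rect [ 560.5 -114.5] [ 69.2 111.8] 80.3 ext [180.5, 0.0, 153.0, 233.8]
bed rect [550.2 -33.3] [127.7 165.6] 80.4 ext [0.3, 0.0, 417.0, 294.8]
fence 0.9 [324.0, 107.1] [ 565.3 -151.5]
end_stop 0.42 [258.9, 98.4] [ 575.2 -118.8]
peg 0.62 [168.1, 33.9] [611.5 -80.7]
phone 0.73 [261.6, 98.7] [ 574.8 -120.2]
```

View pics/wrist7.png

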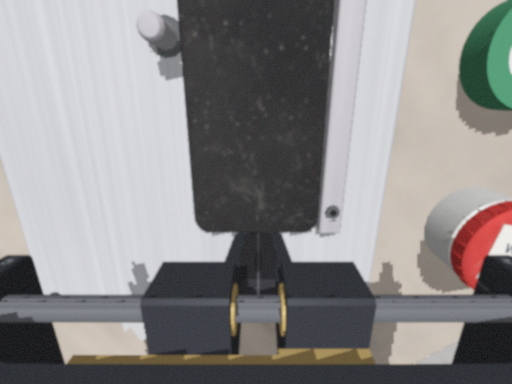

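```bash
python3 -m crank '[[[0.1,0,0],[0,0,0],1],[[0.1,0,0],[0,0,0],1],[[0.1,0,0],[0,0,0],1]]'; python3 -m crank '[[[0.1,0,0],[0,0,0],1],[[0.1,0,0],[0,0,0],1],[[0.1,0,0],[0,0,0],1]]'
```

```text
clock: 14.7
position: [0.4918, -0.1036, 0.0116]
tool_rot: [0.996, -0.085, -0.002, -0.0]
force: [-8.5, 0.3, 6.2]
finger_gap: 0.0007
finger_force: 4.9
clock: 15.0
position: [0.492, -0.1036, 0.0115]
tool_rot: [0.996, -0.084, -0.003, -0.001]
force: [-14.5, 1.2, 9.5]
finger_gap: 0.0004
finger_force: 7.2
```

14 N shows the phone is seated against the stop. I back off, hop over, press the mid-edge lightly to the fence, and check.

```bash
python3 -m crank '[[[-0.6,0,0],[0,0,0],1],[[-1.5,0,0],[0,0,0],1],[[-1.5,0,-3],[0,0,0],1],[[-1.5,-0.5,-4.5],[0,0,0],1],[[0,-3,-4.5],[0,0,0],1],[[3,-6.6,-4.5],[0,0,0],1],[[8,-6.6,-4.5],[0,0,0],1],[[8,-6.6,-2.5],[0,0,0],1],[[8,-6.6,0],[0,0,0],1],[[8,-6.6,0],[0,0,0],1],[[8,-6.6,0],[0,0,0],1],[[8,-6.6,0],[0,0,0],1]]'; python3 -m crank '[[[0,0.5,0],[0,0,0],1],[[0,1.0,0],[0,0,0],1],[[0,1.3,0],[0,0,0],1],[[0,1.5,0],[0,0,0],1],[[0,1.6,0],[0,0,0],1],[[0,1.6,0],[0,0,0],1]]'; python3 look.py 8 wrist
```

```text
clock: 16.2
position: [0.5841, -0.0526, 0.0125]
tool_rot: [0.996, -0.085, 0.0, 0.0]
force: [0.1, 1.6, -0.7]
finger_gap: 0.0002
finger_force: 0.0
clock: 16.8
position: [0.5814, -0.0683, 0.0119]
tool_rot: [0.996, -0.085, 0.0, -0.0]
force: [0.8, 0.3, 1.1]
finger_gap: 0.0005
finger_force: 0.5
16.8 [ 0.5814 -0.0683  0.0119] [  -9.7   -0.  -180. ] [0.8 0.3 1.1]
wrist
phone rect [ 595.9 -119.5] [ 69.5 104.8] 79.9 ext [283.4, 118.8, 138.7, 225.5]
bed rect [607.1 -88.3] [216.5 134.5] 79.8 ext [80.9, 75.8, 419.3, 288.1]
fence 0.64 [394.6, 246.2] [ 565.8 -151.8]
end_stop 0.61 [347.2, 116.8] [ 648.2 -127.9]
peg 0.89 [267.4, 196.3] [611.4 -79.4]
phone 0.82 [339.5, 240.8] [ 575.4 -118.4]
```

View pics/wrist8.png

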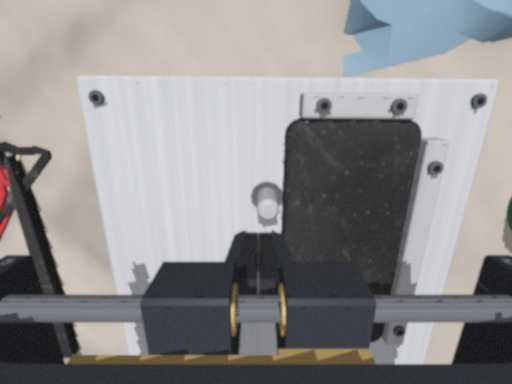

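The wrist view shows the phone's end meeting the end stop at about (355,119). Now the light press to the fence.

```bash
python3 -m crank '[[[0,0.08,0],[0,0,0],1],[[0,0.08,0],[0,0,0],1],[[0,0.08,0],[0,0,0],1]]'; python3 -m crank '[[[0,0.08,0],[0,0,0],1],[[0,0.08,0],[0,0,0],1],[[0,0.08,0],[0,0,0],1]]'
```

```text
clock: 17.45
position: [0.5812, -0.0687, 0.0118]
tool_rot: [0.996, -0.085, 0.0, -0.0]
force: [2.0, 5.6, 1.1]
finger_gap: 0.0007
finger_force: 2.4
clock: 17.75
position: [0.5812, -0.0689, 0.0118]
tool_rot: [0.996, -0.085, 0.0, -0.001]
force: [2.6, 8.6, 1.3]
finger_gap: 0.0001
finger_force: 3.8
```

The phone is flush. I release it, lift away and check.

```bash
python3 -m crank '[[[0,-0.6,0],[0,0,0],1],[[0,-1.6,0],[0,0,0],1],[[0,-1.6,-4],[0,0,0],1],[[-3,0,-8],[0,0,0],1],[[-6,2,-11],[0,0,0],1],[[-9,4,-13],[0,0,0],1],[[-11,5,-13],[0,0,0],1],[[-11,5,-13],[0,0,0],1],[[-11,5,-13],[0,0,0],1]]'; python3 look.py 9 wrist scene; python3 -c "
import cv2;i=cv2.imread('pics/wrist9.png')[0:260,60:460];cv2.imwrite('pics/c9.png',cv2.resize(i,(800,520),interpolation=2))"
```

```text
clock: 18.65
position: [0.4645, -0.1005, 0.1418]
tool_rot: [0.996, -0.085, 0.0, 0.0]
force: [0.9, -0.9, -0.4]
finger_gap: 0.0003
finger_force: 0.0
18.65 [ 0.4645 -0.1005  0.1418] [ -9.7  -0.  180. ] [ 0.9 -0.9 -0.4]
wrist
phone rect [ 565.2 -116. ] [ 70.6 125.6] 79.9 ext [219.4, 0.2, 78.7, 150.3]
bed rect [541.9 -76.9] [220.  189.8] 80.2 ext [94.9, 1.2, 247.1, 204.2]
fence 0.79 [292.0, 75.4] [ 563.7 -150.7]
peg 0.93 [207.2, 31.6] [612.8 -80.1]
phone 0.93 [259.1, 66.6] [ 576.4 -121.4]
scene
phone rect [ 574.1 -119.4] [ 69.7 146.2] 80.9 ext [257.3, 186.0, 66.4, 45.8]
fence 0.97 [291.9, 226.9] [ 562.  -157.4]
end_stop 0.58 [315.8, 200.1] [ 641.4 -133.8]
peg 0.59 [291.5, 187.9] [615.7 -80.8]
phone 0.75 [286.7, 209.5] [ 576.4 -118.5]
```

View pics/c9.png

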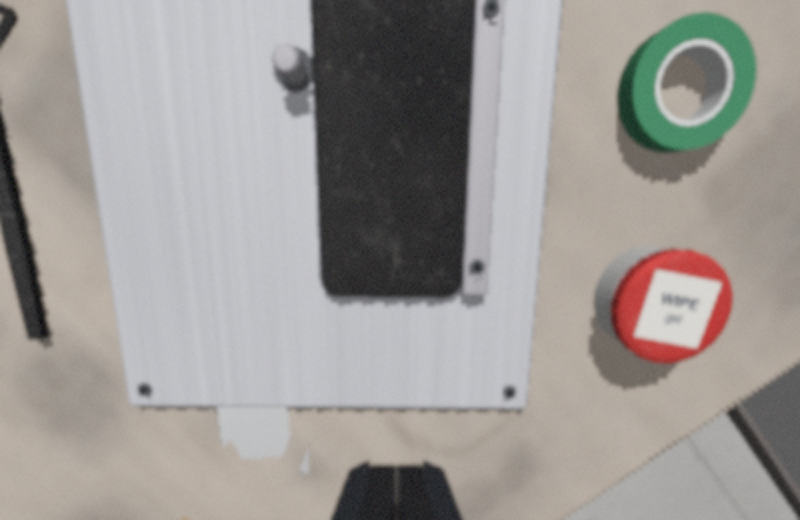

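```bash
python3 -c "
from cell import workorder; print(workorder.hand_in())"
```

```text
the job is handed in; nothing more can be done
None
```

The job is handed in: the phone was turned about the peg, lies flush along the fence with its end against the end stop, and the gripper is clear of it (no verdict was returned).

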